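# Lower the specimen lift to the dock with its release valve

### The job

The hydraulic lift is standing up with a carrier of specimen jars on its platform. Crack its red release lever open just far enough that the platform sinks slowly, never faster than 3 cm a second, and when the platform top has come level with the top of the white dock beside it, turn the lever back until it is fully closed on its stop, without forcing it, and let go. Do not push on the platform or the carrier, and leave the jar and the dropper bottle that stand near the valve where they are.

Things in the scene. Friction and masses are not known exactly. Their poses are not given: they have to be found in the camera images.
- lift: fixed hydraulic lift: grey base 200 x 200 x 30 mm with a blue upright cylinder 80 mm across and 125 mm high (above the table) at its middle, and, 240 mm to its -y side and 60 mm towards -x, a low blue valve block 90 x 80 x 56 mm joined by pipes. Origin: on the table under the middle of the base, under the ram. x, y: sides of the base; z up
- ram (a joint): how far the platform has sunk from its raised start, m: 0 at the start, grows as it sinks, 0.115 at the bottom. It only sinks; nothing here can pump it up again. While the valve is shut it stands still
- platform_top (a point): square aluminium platform 180 x 180 x 12 mm on the ram, carrying the carrier. Origin: middle of its TOP face. Starts 260 mm above the table
- dock: fixed white table-like dock beside the platform on its +y side, top plate 180 x 160 x 12 mm on four legs, with a 22 mm lip along its far (+y) edge. Origin: middle of the TOP face of its plate. Its height differs from start to start, 50 to 85 mm below the raised platform
- release_lever (a joint): red release lever's angle, rad: 0 = closed on its stop; grows counter-clockwise seen from above, to 1.5. The valve begins to pass at 0.2 to 0.9 rad (hidden, differs each start). From there the sinking speed grows evenly, 12 to 18 mm/s per further 0.1 rad, and follows the lever at once, both ways. The lever stays where it is left: friction, about 4 N at the grip post
- lever_grip (a point): middle of the upright round red grip post at the lever's free end: 18 mm diameter, it stands up from 80 to 132 mm above the table; this point is 112 mm up. The flat red lever arm below it (14 mm wide, 77 to 87 mm up) runs from the post to the pivot. Closed, the post lies on the lift's -x side of the pivot; opening carries it towards -y. It may be pinched or pushed from the side
- lever_pivot (a point): point on the lever's upright turning axis, at the height of lever_grip (112 mm) and 80 mm from it; x, y axes as those of lift
- stop_pin: black rubber pin 10 mm diameter, standing 56 to 92 mm above the table beside the lever arm, 32 mm from the pivot; the closing lever comes to bear on it. Bearing on it, the lever reads 0 to -0.03 rad; the pin gives way by only about 0.01 rad for 5 N at the post beyond the friction. More than 40 N between lever and pin (about 16 N at the post beyond the friction) is forcing it. Origin: its foot
- carrier_center (a point): loose blue carrier 130 x 94 x 30 mm with six lidded jars (58 mm high in all), riding on the platform; point at its centre, 29 mm above its underside; mass hidden, 0.35 to 0.95 kg
- specimen_jar_center (a point): bystander: jar with green lid, 44 mm diameter, 55 mm high, between lift and valve block; point half-way up
- dropper_center (a point): bystander: small bottle, 28 mm diameter, 70 mm high, on the far side of the valve block; point half-way up

How it is judged:
By the outcome, as a careful person would: the job done as asked, in the order asked, and still so for the second after the job is handed in, with the robot touching nothing.
It also fails if it takes over 69 s, if anything falls off the work surface, if the arm or the gripper's body presses on something with over 40 N, if the wrist force passes 120 N, or if a joint passes its speed limit or range.

### The arm

A 6-joint arm with a two-finger parallel gripper is mounted at the origin on the work surface. World frame = base frame: x ahead of the robot, y to its left, z up, the work surface at z = 0. Lengths are in m, angles in rad, forces in N, time in s.
With the tool pointing down it reaches from about 0.4 to 0.925 m from the base axis. Payload 12.5 kg.
Tool frame: the origin (TCP) lies between the finger pads; the fingertips stand 17 mm ahead of it and the grasp point (between the pads) lies 2 mm behind it; z points along the fingers, y is the line along which they close (so a half turn about z gives the same grasp; the last joint's range is limited). The gripper opens to 95 mm and grips with 3 to 60 N. Pads are 20 mm wide; open, the fingers measure 119 mm over their backs; the gripper's body (75 mm by 180 mm) begins 59 mm behind the grasp point.
Start: joints at [-1.334, 0.491, 1.559, -0, 1.092, -0.106], TCP at [0.21, -0.589, 0.232] pointing down, gripper open.
Joint ranges: [-3.1, 3.1], [-0.84, 2.19], [0.05, 2.79], [-1.13, 4.28], [0.06, 2.93], [-2.69, 2.69]. Speed limits (rad/s): [2.22, 2.22, 2.79, 3.14, 3.14, 3.14].

### API

Orientations are given as a unit quaternion [w, x, y, z].
In Python, from station import bot gives the robot as it stands. The module is installed in compiled form; this text tells all that it offers.
- The arm moves only by the shell command python3 -m jog 'ROWS' [OPENING] [FORCE]. ROWS is JSON, a list of rows, each an object of numbers: "tx", "ty", "tz": the shift along the tool's x, y, z in mm; "twist": the turn about the tool's z in degrees. A call has 1 to 8 rows; each row is the pose to reach, as a shift and turn from the pose commanded when the call began, along the tool's axes at that moment; what a row does not reach only later rows make up. A row lasts 1/12 s, in which the tool goes at most 41.7 mm and 7.16 degrees, less where a joint would pass 70% of its speed; a pose out of reach is approached as far as the arm can. A call with a gripper value outside its range is refused whole. OPENING is the opening, from 0 (shut) to 1 (fully open), set as the call begins (- or left out, the last holds). The fingers move at their own pace and stop on an object; FORCE is the grip in N (left out, the last holds). Time passes only in rows, so rows that repeat a pose let the fingers close. It gives the time, the measured TCP pose, the force, the opening and the grip force at its end, in the units of the state.
- bot.get_state(): the state, without advancing time (a new reading comes with each control period).
- bot.get_image(name): name is "scene" or "top" or "wrist"; returns a dict with "color" (420x560x3 uint8, red, green, blue), "fx", "fy", "cx", "cy" (pixels), "R" (3x3) and "t" (3): a world point X has camera coordinates R X + t. Camera axes: x right, y down, z forward; pixel columns grow to the right and rows downward; lengths in m; the calibration is good to about 2 mm. The wrist camera is an equidistant fisheye: a pixel r from the principal point sees the ray r / f radians off the axis. A picture is of the moment at which its call begins. There is no depth.
- bot.finish_job(): hands the job in; it is judged then, once.
The state is a dict: "time": time; "q": joint angles; "qd": joint speeds; "tau": joint torques, N m; "position": TCP position; "orientation": TCP orientation; "contact_force": force on the tool from outside, world axes, zero at the start; "wrist_torque": the same for the moment, N m; "width": finger opening in m; "finger_force": force on a finger pad.
Only numpy, scipy, OpenCV 4.12 (cv2) and the standard library are available. Lean on these libraries where they do the work, as an engineer would, in place of code of your own. Each camera call takes 0.05 s, during which the arm holds its last target. There are 200 camera calls.

## Working session

There is one attempt and no reset: what is moved stays moved. The work goes in short steps, Python scripts to look and compute and a shell command to move; the robot and the scene stay as the last step left them, time stands still between calls to the robot, and variables do not carry over. Pictures are saved under pics/ and viewed, at most 10 in all, crops included, and the job is handed in when it is done.

```bash
mkdir -p pics
cat > h.py <<'E'
from station import bot
import numpy as np, cv2
def grab(n,save=None):
    im=bot.get_image(n)
    if save: cv2.imwrite('pics/'+save,cv2.cvtColor(im['color'],cv2.COLOR_RGB2BGR))
    return im
def ray(im,u,v,fish=False):
    R=np.array(im['R']);t=np.array(im['t']);x=(u-im['cx'])/im['fx'];y=(v-im['cy'])/im['fy']
    if fish:
        r=np.hypot(x,y);d=np.array([np.sin(r)*x/max(r,1e-9),np.sin(r)*y/max(r,1e-9),np.cos(r)])
    else: d=np.array([x,y,1.])
    return -R.T@t,R.T@d
def onz(im,u,v,z,fish=False):
    c,d=ray(im,u,v,fish);return c+d*(z-c[2])/d[2]
def proj(im,X):
    p=np.array(im['R'])@np.array(X)+np.array(im['t']);return im['fx']*p[0]/p[2]+im['cx'],im['fy']*p[1]/p[2]+im['cy']
E
python3 - <<'E'
from h import *
a=grab('scene');b=grab('top');w=grab('wrist')
cv2.imwrite('pics/w.png',w['color'][:,:,::-1])
for n,i in(('s',a),('t',b)): cv2.imwrite(f'pics/{n}.png',i['color'][:,:,::-1])
for n,i in(('s',a),('t',b),('w',w)):
    c=i['color'].astype(int); m=((c[...,0]>120)&(c[...,1]<70)&(c[...,2]<70)).astype('uint8')
    k,_,st,ce=cv2.connectedComponentsWithStats(m)
    print(n,[(st[j].tolist(),ce[j].round(1).tolist()) for j in range(1,k) if st[j,4]>15], (-np.array(i['R']).T@i['t']).round(3))
print(bot.get_state())
E
```

```text
s [([197, 240, 8, 16, 65], [200.0, 248.3]), ([213, 362, 8, 8, 50], [216.6, 365.8]), ([205, 384, 10, 9, 67], [209.7, 388.3]), ([162, 391, 10, 9, 70], [166.6, 394.8]), ([152, 416, 10, 4, 31], [156.8, 417.8])] [ 1.273 -0.266  0.706]
t [([343, 240, 3, 11, 19], [343.7, 244.3])] [0.526 0.042 1.16 ]
w [] [ 0.285 -0.559  0.384]
{'time': 0.15, 'q': array([-1.33362385e+00,  4.91410820e-01,  1.55930022e+00, -3.73136299e-06,
        1.09169949e+00, -1.05624965e-01]), 'qd': array([-5.17042765e-05, -2.89170307e-03, -2.93392811e-03, -6.01006372e-04,
        1.62727368e-04,  5.62887460e-04]), 'tau': array([ 2.60985398e-03, -6.12897420e+01, -2.58277863e+01,  6.93041389e-02,
        4.73187561e-02, -7.95994174e-05]), 'position': array([ 0.21004537, -0.5884792 ,  0.23120555]), 'orientation': array([-4.07945646e-04,  9.85346935e-01,  1.70561573e-01, -2.85297396e-05]), 'contact_force': array([-0.28352245,  0.89174269, -0.28319873]), 'wrist_torque': array([-0.02113016, -0.01398245, -0.00888946]), 'finger_force': 0.0, 'width': 0.09520937265356305}
```

View pics/s.png

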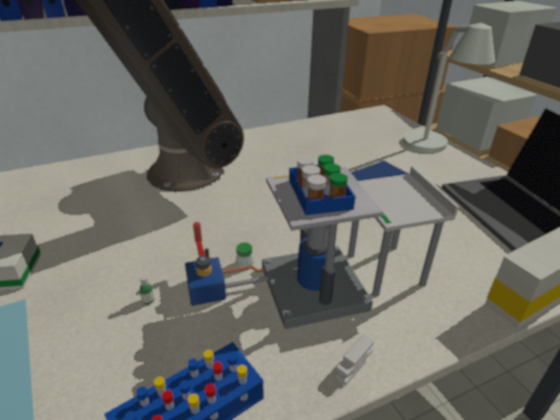

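View pics/t.png

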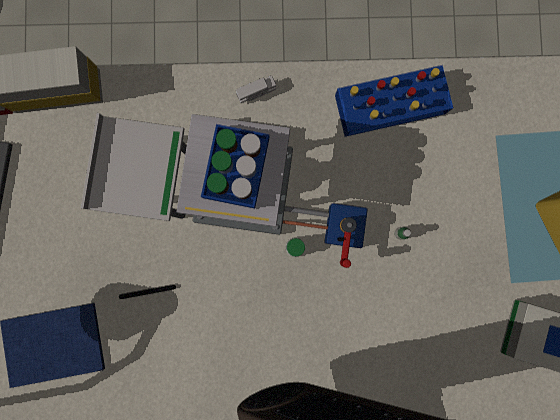

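View pics/w.png

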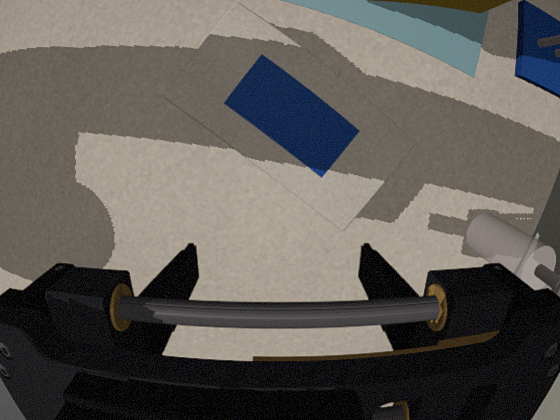

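The scene view shows the lift with its platform near (320,195), the dock at (405,205), the valve block at (205,280) with the red post at (198,235), the jar at (244,255) and the dropper at (147,292). In the top view the post is at (346,263), the pivot at (348,226) and the dock spans (86..184, 115..220). The wrist view shows only the table.

Run:
```python
from h import *
a=cv2.imread('pics/s.png');b=cv2.imread('pics/t.png')
A=cv2.resize(a[140:300,260:460],None,fx=4,fy=4,interpolation=cv2.INTER_CUBIC)[:600]
B=cv2.resize(b[100:300,80:300],None,fx=2.8,fy=2.8,interpolation=cv2.INTER_CUBIC)
cv2.imwrite('pics/sc.png',A);cv2.imwrite('pics/tc.png',B)
im=grab('top')
for n,u,v,z in(('post',346,263,.132),('pivot',348,226,.1),('jar',296,246,.055),('drop',404,233,.07),('block1',328,241,.056),('block2',363,247,.056),('block3',331,205,.056)): print(n,onz(im,u,v,z).round(3))
P=[onz(im,u,v,.26) for u,v in((191,114),(290,124),(281,230),(179,218))]
print('plat',np.round(P,3))
```

```text
post [ 0.48  -0.091  0.132]
pivot [ 0.556 -0.101  0.1  ]
jar [0.516 0.007 0.055]
drop [ 0.539 -0.225  0.07 ]
block1 [ 0.525 -0.063  0.056]
block2 [ 0.511 -0.138  0.056]
block3 [ 0.604 -0.072  0.056]
plat [[0.76  0.197 0.26 ]
 [0.737 0.019 0.26 ]
 [0.547 0.039 0.26 ]
 [0.572 0.22  0.26 ]]
```

View pics/sc.png

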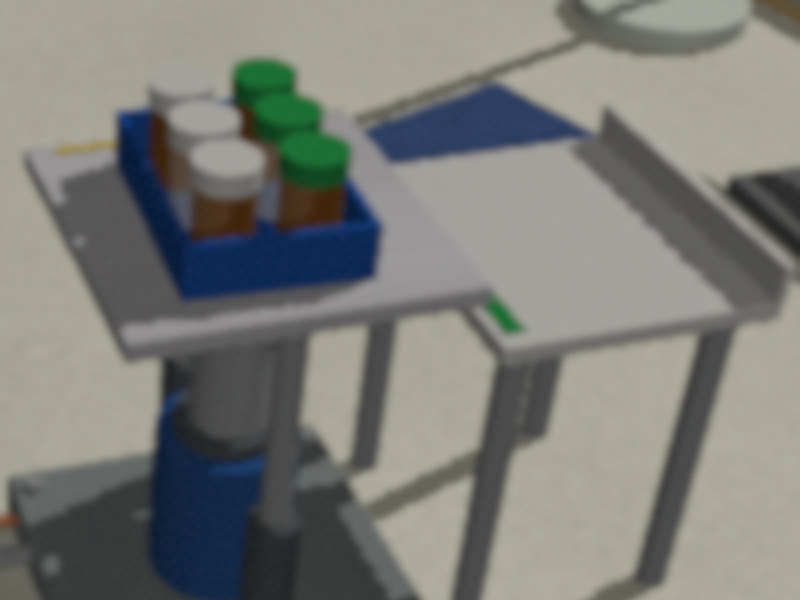

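View pics/tc.png

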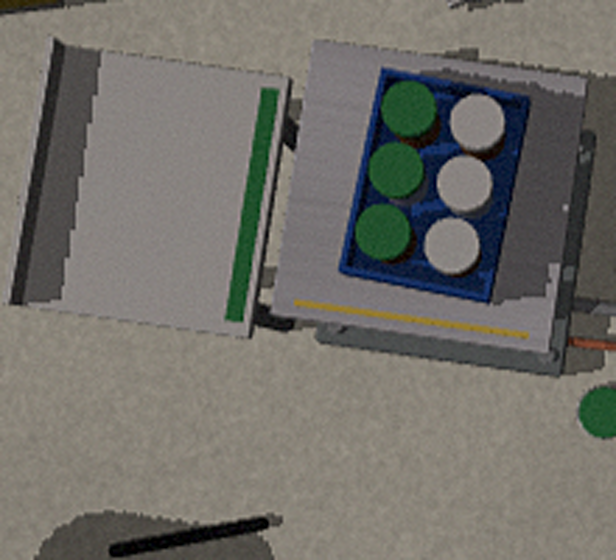

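The scene crop shows the platform's near corners at about (125,335) and (490,288), the dock corner at (505,350) and the end of the green strip at (500–523,330). In the top crop the platform corners are (313,40), (588,74), (548,353) and (273,315), and the dock's are (290,79) and (250,337).

Run:
```python
from h import *
a=grab('scene');b=grab('top')
def tri(s,t):
    c1,d1=ray(a,260+s[0]/4,140+s[1]/4);c2,d2=ray(b,80+t[0]/2.8,100+t[1]/2.8)
    d1/=np.linalg.norm(d1);d2/=np.linalg.norm(d2)
    k=np.linalg.lstsq(np.stack([d1,-d2],1),c2-c1,rcond=None)[0]
    p,q=c1+k[0]*d1,c2+k[1]*d2
    return ((p+q)/2).round(4),round(np.linalg.norm(p-q),4)
for n,s,t in(('pl-y',(125,335),(588,74)),('pl+y',(490,288),(313,40)),('pl farx-y',(28,155),(548,353)),('dock',(505,350),(290,79)),('str-',(500,333),(278,89)),('str+',(523,328),(263,88))): print(n,*tri(s,t))
# gray-level profile helpers: dock near edge and platform near edge columns
g=cv2.cvtColor(a['color'],cv2.COLOR_RGB2GRAY)
for u in (300,330,360,376,392,400,410,420): print(u,g[205:236,u].tolist())
```

```text
pl-y [0.7322 0.0195 0.2633] 0.0014
pl+y [0.7602 0.1961 0.2561] 0.0007
pl farx-y [0.5551 0.0504 0.2536] 0.0038
dock [0.7478 0.2222 0.2038] 0.0035
str- [0.7391 0.2279 0.2071] 0.001
str+ [0.7406 0.2391 0.2076] 0.0016
300 [64, 73, 79, 84, 86, 87, 87, 86, 87, 87, 86, 87, 87, 89, 106, 132, 145, 147, 144, 133, 113, 100, 95, 93, 90, 95, 99, 101, 101, 95, 91]
330 [38, 37, 39, 38, 37, 39, 48, 65, 80, 87, 92, 109, 133, 142, 136, 117, 102, 95, 91, 82, 73, 68, 70, 71, 70, 69, 72, 71, 71, 71, 74]
360 [154, 153, 153, 152, 152, 151, 150, 149, 148, 141, 125, 108, 97, 101, 120, 142, 153, 158, 160, 161, 162, 163, 163, 163, 164, 165, 165, 167, 168, 167, 166]
376 [154, 153, 152, 151, 151, 149, 147, 135, 116, 101, 96, 94, 90, 93, 108, 124, 143, 155, 163, 164, 165, 166, 167, 168, 167, 168, 167, 168, 167, 167, 167]
392 [162, 161, 162, 162, 161, 162, 161, 161, 162, 162, 162, 162, 162, 161, 161, 160, 158, 155, 157, 160, 155, 136, 118, 108, 102, 92, 85, 83, 81, 82, 85]
400 [163, 162, 161, 161, 162, 161, 162, 162, 162, 162, 162, 162, 161, 162, 161, 162, 162, 161, 160, 149, 129, 113, 107, 109, 114, 122, 131, 137, 142, 149, 155]
410 [162, 162, 162, 162, 161, 162, 161, 162, 161, 161, 162, 162, 162, 162, 161, 161, 161, 153, 136, 117, 108, 120, 145, 162, 169, 169, 168, 168, 169, 168, 168]
420 [162, 162, 162, 162, 161, 161, 161, 162, 161, 161, 162, 162, 162, 162, 162, 157, 143, 123, 109, 112, 134, 156, 166, 168, 167, 168, 169, 168, 169, 170, 170]
```

Run:
```python
from h import *
a=grab('scene');b=grab('top')
ga=cv2.cvtColor(a['color'],cv2.COLOR_RGB2GRAY).astype(float);gb=cv2.cvtColor(b['color'],cv2.COLOR_RGB2GRAY).astype(float)
def edges(g,us,v0,v1,w=6,sign=-1):
    # strongest signed gradient near line v0..v1 in columns us; subpixel centroid
    g=cv2.GaussianBlur(g,(0,0),.8);o=[]
    for u in us:
        v=int(round(np.interp(u,[us[0],us[-1]],[v0,v1])));d=sign*np.gradient(g[v-w:v+w+1,u])
        k=int(np.argmax(d[1:-1]))+1;s=np.clip(d[k-1:k+2],0,None);o.append((u,v-w+(s*np.arange(k-1,k+2)).sum()/s.sum(),d[k]))
    o=np.array(o);p=np.polyfit(o[:,0],o[:,1],1);r=o[:,1]-np.polyval(p,o[:,0])
    m=abs(r)<=max(2*np.median(abs(r)),.3);p=np.polyfit(o[m,0],o[m,1],1)
    return p,round(float(np.std(r[m])),2),m.sum(),o[:,2].mean().round(1)
S={'plat':edges(ga,list(range(345,380)),217.3,212.1),'dock':edges(ga,list(range(391,435)),226.9,218)}
T={'plat':edges(gb,list(range(200,285)),115.3,125.8,4,1),'dock':edges(gb,list(range(115,180)),118,127.5,4,1)}
print(S,T)
def z_of(ps,pt,us):
    out=[]
    c2,d0=ray(b,0,pt[1]);_,d1=ray(b,500,pt[0]*500+pt[1]);n=np.cross(d0,d1)
    for u in us:
        c,d=ray(a,u,np.polyval(ps,u));X=c+d*(n@(c2-c))/(n@d);out.append(X.round(4))
    return out
print(z_of(S['plat'][0],T['plat'][0],(345,378)),z_of(S['dock'][0],T['dock'][0],(391,430)))
for u in(130,150,170): print(gb[110:135,u].astype(int).tolist())
print(gb[110:135,230].astype(int).tolist())
```

```text
<stdin>:9: RuntimeWarning: invalid value encountered in scalar divide
Traceback (most recent call last):
TypeError: expected non-empty vector for x
```

```bash
python3 -m jog '[{"tx":28,"ty":-25},{"tx":56,"ty":-50},{"tx":85,"ty":-76},{"tx":113,"ty":-101},{"tx":142,"ty":-127},{"tx":170,"ty":-152},{"tx":198,"ty":-178},{"tx":220,"ty":-197}]' 1
python3 -m jog '[{"tx":28,"ty":-25},{"tx":56,"ty":-50},{"tx":85,"ty":-76},{"tx":113,"ty":-101},{"tx":142,"ty":-127},{"tx":170,"ty":-152},{"tx":190,"ty":-170},{"tx":201,"ty":-180}]' 1
python3 -m jog '[{"tx":0},{"tx":0},{"tx":0}]'
python3 - <<'E'
from h import *
w=grab('wrist','w2.png');t=grab('top','t2.png')
c=w['color'].astype(int); m=((c[...,0]>100)&(c[...,1]<70)&(c[...,2]<70)).astype('uint8')
k,_,st,ce=cv2.connectedComponentsWithStats(m)
print([(st[j].tolist(),ce[j].round(1).tolist()) for j in range(1,k) if st[j,4]>15],bot.get_state()['position'],bot.get_state()['contact_force'])
b=t;gb=cv2.cvtColor(b['color'],cv2.COLOR_RGB2GRAY)
for u in(130,150,170,210,250): print(u,gb[110:133,u].tolist())
E
```

```text
[] [ 0.21010166 -0.58862954  0.23162495] [1.08866758 0.39919192 0.20090485]
130 [126, 134, 130, 128, 136, 136, 131, 127, 125, 98, 110, 130, 130, 131, 130, 131, 130, 131, 132, 133, 127, 131, 132]
150 [128, 134, 132, 129, 130, 132, 138, 133, 131, 135, 133, 135, 119, 127, 132, 130, 128, 131, 132, 131, 128, 133, 132]
170 [134, 141, 136, 136, 137, 131, 132, 127, 133, 135, 137, 137, 137, 140, 140, 104, 128, 133, 129, 131, 132, 131, 131]
210 [141, 135, 137, 134, 136, 134, 96, 115, 117, 122, 118, 118, 123, 124, 122, 121, 121, 123, 120, 120, 125, 120, 119]
250 [130, 128, 132, 134, 130, 128, 139, 85, 60, 64, 67, 65, 97, 113, 114, 121, 81, 60, 74, 69, 61, 32, 14]invalid input at $[0]: expected keys tx, ty, tz, twist
invalid input at $[0]: expected keys tx, ty, tz, twist
invalid input at $[0]: expected keys tx, ty, tz, twist
```

View pics/w2.png

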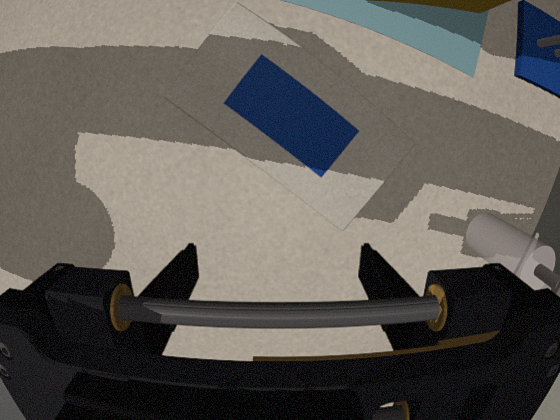

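The arm has not moved: every row needs all four keys. The wrist picture is the same as before.

```bash
python3 -m jog '[{"tx":28,"ty":-25,"tz":0,"twist":0},{"tx":56,"ty":-50,"tz":0,"twist":0},{"tx":85,"ty":-76,"tz":0,"twist":0},{"tx":113,"ty":-101,"tz":0,"twist":0},{"tx":142,"ty":-127,"tz":0,"twist":0},{"tx":170,"ty":-152,"tz":0,"twist":0},{"tx":198,"ty":-178,"tz":0,"twist":0},{"tx":220,"ty":-197,"tz":0,"twist":0}]' 1
python3 -m jog '[{"tx":28,"ty":-25,"tz":0,"twist":0},{"tx":56,"ty":-50,"tz":0,"twist":0},{"tx":85,"ty":-76,"tz":0,"twist":0},{"tx":113,"ty":-101,"tz":0,"twist":0},{"tx":142,"ty":-127,"tz":0,"twist":0},{"tx":170,"ty":-152,"tz":0,"twist":0},{"tx":190,"ty":-170,"tz":0,"twist":0},{"tx":201,"ty":-180,"tz":0,"twist":0}]' 1
python3 -m jog '[{"tx":0,"ty":0,"tz":0,"twist":0},{"tx":0,"ty":0,"tz":0,"twist":0},{"tx":0,"ty":0,"tz":0,"twist":0}]'
python3 - <<'E'
from h import *
w=grab('wrist','w3.png');t=grab('top','t2.png')
c=w['color'].astype(int); m=((c[...,0]>100)&(c[...,1]<70)&(c[...,2]<70)).astype('uint8')
k,_,st,ce=cv2.connectedComponentsWithStats(m)
print([(st[j].tolist(),ce[j].round(1).tolist(),onz(w,*ce[j],.132,True).round(3).tolist()) for j in range(1,k) if st[j,4]>15],bot.get_state()['position'],bot.get_state()['contact_force'])
E
```

```text
time: 1.17
position: [0.3517, -0.3267, 0.2319]
orientation: [0.0, 0.985, 0.171, 0.0]
contact_force: [0.3, -0.3, -0.1]
width: 0.0951
finger_force: 0.0
time: 1.83
position: [0.4809, -0.0895, 0.2318]
orientation: [0.0, 0.985, 0.172, 0.0]
contact_force: [-0.0, -1.3, 1.1]
width: 0.0947
finger_force: 0.0
time: 2.08
position: [0.4796, -0.0926, 0.2316]
orientation: [0.0, 0.985, 0.171, -0.0]
contact_force: [0.5, -0.2, 0.1]
width: 0.0949
finger_force: 0.0
[([214, 80, 53, 29, 62], [240.7, 94.4], [0.563, -0.03, 0.132]), ([267, 138, 50, 87, 1144], [289.6, 181.5], [0.511, -0.089, 0.132])] [ 0.47952637 -0.09296507  0.23167439] [ 0.36055419  0.18139545 -0.26907448]
```

View pics/w3.png

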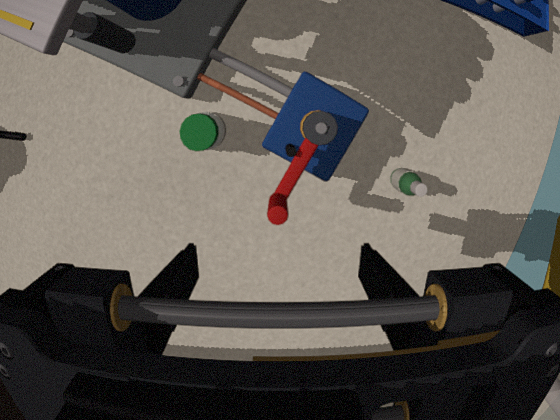

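The wrist view shows the post at about (278,208), between and ahead of the fingers, the arm running to the pivot at (320,127), the pin at (291,150), the jar at (199,132) and the dropper at (410,183).

Run:
```python
from h import *
w=grab('wrist')
print(-np.array(w['R']).T@w['t'])
for u,v,z in((278,215,.132),(277,200,.132),(278,200,.087),(278,215,.087),(320,127,.1),(199,132,.055)):print(u,v,z,onz(w,u,v,z,True).round(4))
a=grab('scene');b=grab('top')
# dock height: top-edge lines (vision numbers) 
ga=cv2.cvtColor(a['color'],cv2.COLOR_RGB2GRAY).astype(float)
gb=cv2.cvtColor(b['color'],cv2.COLOR_RGB2GRAY).astype(float)
def scol(us,f):
    o=[]
    for u in us:
        v=int(round(f(u)));d=-np.gradient(cv2.GaussianBlur(ga,(0,0),.7)[v-5:v+6,u]);k=1+int(np.argmax(d[1:-1]));s=np.clip(d[k-1:k+2],0,None);o.append(v-5+(s*np.arange(k-1,k+2)).sum()/s.sum())
    p=np.polyfit(us,o,1);return p,np.std(np.array(o)-np.polyval(p,us))
def tdark(us,f):  # dark side-face line in top view
    o=[v-3+int(np.argmin(gb[v-3:v+4,u])) for u in us for v in[int(round(f(u)))]]
    p=np.polyfit(us,o,1);r=np.array(o)-np.polyval(p,us);m=abs(r)<1;p=np.polyfit(np.array(us)[m],np.array(o)[m],1);return p,np.std(r[m]),m.sum()
sp=scol(range(350,379),lambda u:215-(u-360)*.145);sd=scol(range(392,430),lambda u:226.7-(u-392)*.204)
tp=tdark(list(range(195,240)),lambda u:116+(u-210)*.11);td=tdark(list(range(115,180)),lambda u:119+(u-130)*.15)
print(sp,sd,tp,td)
for ps,pt,us in((sp[0],tp[0],(350,378)),(sd[0],td[0],(392,430))):
    c2,d0=ray(b,0,pt[1]+.7);_,d1=ray(b,500,pt[0]*500+pt[1]+.7);n=np.cross(d0,d1)
    for u in us:
        c,d=ray(a,u,np.polyval(ps,u));print((c+d*(n@(c2-c))/(n@d)).round(4))
```

```text
[ 0.55481178 -0.06389837  0.38490746]
278 215 0.132 [ 0.4817 -0.0899  0.132 ]
277 200 0.132 [ 0.4933 -0.0849  0.132 ]
278 200 0.087 [ 0.4827 -0.0895  0.087 ]
278 215 0.087 [ 0.4687 -0.0945  0.087 ]
320 127 0.1 [ 0.5602 -0.1008  0.1   ]
199 132 0.055 [0.516  0.0082 0.055 ]
(array([-1.55578021e-01,  2.71153529e+02]), np.float64(0.1997136636203947)) (array([-1.73030680e-01,  2.94017549e+02]), np.float64(0.17135198200748847)) (array([ 0.12888643, 89.14802023]), np.float64(0.4361582217951235), np.int64(38)) (array([  0.1422731 , 100.86868858]), np.float64(0.28663051430698844), np.int64(59))
[0.7494 0.1319 0.2571]
[0.7581 0.1878 0.2565]
[0.7503 0.2363 0.2047]
[0.7643 0.3203 0.2052]
```

```bash
python3 -m jog '[{"tx":3,"ty":0,"tz":30,"twist":0},{"tx":3,"ty":0,"tz":60,"twist":0},{"tx":3,"ty":0,"tz":90,"twist":0},{"tx":3,"ty":0,"tz":108,"twist":0},{"tx":3,"ty":0,"tz":118,"twist":0},{"tx":3,"ty":0,"tz":118,"twist":0},{"tx":3,"ty":0,"tz":118,"twist":0}]' 1
python3 -m jog '[{"tx":0,"ty":0,"tz":0,"twist":0},{"tx":0,"ty":0,"tz":0,"twist":0},{"tx":0,"ty":0,"tz":0,"twist":0},{"tx":0,"ty":0,"tz":0,"twist":0},{"tx":0,"ty":0,"tz":0,"twist":0},{"tx":0,"ty":0,"tz":0,"twist":0},{"tx":0,"ty":0,"tz":0,"twist":0},{"tx":0,"ty":0,"tz":0,"twist":0}]' 0.1 15
```

```text
time: 2.92
position: [0.4826, -0.0914, 0.1136]
orientation: [-0.0, 0.985, 0.17, -0.0]
contact_force: [0.1, -0.5, 0.5]
width: 0.0952
finger_force: 0.0
time: 3.58
position: [0.4827, -0.0911, 0.1137]
orientation: [0.0, 0.985, 0.171, 0.0]
contact_force: [-0.3, -0.1, -0.3]
width: 0.0473
finger_force: 0.0
```

```bash
cat > plat.py <<'E'
from h import *
def platz():
    a=grab('scene');g=cv2.GaussianBlur(cv2.cvtColor(a['color'],cv2.COLOR_RGB2GRAY).astype(float),(0,0),.7)
    # platform +x edge line from A to B (world xy), search z where brightness falls most going down, averaged
    A=np.array([.7494,.1319]);B=np.array([.7581,.1878]);zs=np.arange(.150,.275,.0005);prof=[]
    for s in np.linspace(-1,1,30):
        xy=A+(B-A)*s
        p=np.array([proj(a,[*xy,z]) for z in zs],np.float32)
        prof.append(cv2.remap(g.astype(np.float32),p[None,:,0],p[None,:,1],cv2.INTER_LINEAR)[0])
    m=np.median(prof,0);d=np.gradient(cv2.GaussianBlur(m[:,None],(1,9),0)[:,0])
    k=np.argsort(-d)[:1][0];s=d[k-3:k+4].clip(0)
    z=(zs[k-3:k+4]*s).sum()/s.sum();st=bot.get_state()
    print('t',round(st['time'],2),'z',z.round(4),'peak',d[k].round(2),'F',st['contact_force'].round(1))
    c=np.array([.558,-.101]);p=np.array(st['position'])[:2]-c;print('ang',round(np.degrees(np.arctan2(p[1],p[0]))%360-172,1),'r',np.linalg.norm(p).round(4))
if __name__=='__main__': platz()
E
python3 -m jog '[{"tx":0,"ty":0,"tz":0,"twist":0},{"tx":0,"ty":0,"tz":0,"twist":0},{"tx":0,"ty":0,"tz":0,"twist":0},{"tx":0,"ty":0,"tz":0,"twist":0},{"tx":0,"ty":0,"tz":0,"twist":0},{"tx":0,"ty":0,"tz":0,"twist":0},{"tx":0,"ty":0,"tz":0,"twist":0},{"tx":0,"ty":0,"tz":0,"twist":0}]'
python3 plat.py
```

```text
time: 4.25
position: [0.4826, -0.091, 0.1136]
orientation: [-0.0, 0.985, 0.171, -0.0]
contact_force: [-1.4, 0.6, 0.7]
width: 0.018
finger_force: 15.0
t 4.3 z 0.257 peak 3.39 F [-2.   0.8  0.7]
ang 0.5 r 0.0761
```

```bash
python3 -m jog '[{"tx":-1.8,"ty":3.7,"tz":0,"twist":0},{"tx":-3.4,"ty":7.3,"tz":0,"twist":0},{"tx":-4.7,"ty":11,"tz":0,"twist":0},{"tx":-6,"ty":14.8,"tz":0,"twist":0},{"tx":-6,"ty":14.8,"tz":0,"twist":0},{"tx":-6,"ty":14.8,"tz":0,"twist":0}]' - 20
python3 plat.py
python3 -m jog '[{"tx":-0.9,"ty":3.9,"tz":0,"twist":0},{"tx":-0.9,"ty":3.9,"tz":0,"twist":0},{"tx":-0.9,"ty":3.9,"tz":0,"twist":0},{"tx":-0.9,"ty":3.9,"tz":0,"twist":0}]'
python3 plat.py
```

```text
time: 4.8
position: [0.4803, -0.1069, 0.1135]
orientation: [-0.001, 0.985, 0.171, -0.002]
contact_force: [-8.5, 0.3, 6.9]
width: 0.0176
finger_force: 20.0
t 4.85 z 0.257 peak 3.45 F [-9.   0.3  6.8]
ang 12.3 r 0.0779
time: 5.18
position: [0.4807, -0.1107, 0.1135]
orientation: [-0.001, 0.985, 0.171, -0.002]
contact_force: [-10.3, 0.7, 6.9]
width: 0.018
finger_force: 20.0
t 5.23 z 0.257 peak 3.45 F [-10.2   0.4   5.5]
ang 15.2 r 0.0779
```

```bash
python3 -m jog '[{"tx":-2,"ty":3.7,"tz":0,"twist":0},{"tx":-2,"ty":3.7,"tz":0,"twist":0},{"tx":-2,"ty":3.7,"tz":0,"twist":0},{"tx":-2,"ty":3.7,"tz":0,"twist":0}]'
python3 plat.py
python3 -m jog '[{"tx":-1,"ty":4,"tz":0,"twist":0},{"tx":-1,"ty":4,"tz":0,"twist":0},{"tx":-1,"ty":4,"tz":0,"twist":0},{"tx":-1,"ty":4,"tz":0,"twist":0}]'
python3 plat.py
```

```text
time: 5.57
position: [0.4806, -0.1151, 0.1135]
orientation: [-0.001, 0.985, 0.171, -0.001]
contact_force: [-6.8, 0.8, 3.9]
width: 0.0174
finger_force: 20.0
t 5.62 z 0.257 peak 3.45 F [-6.8 -0.7  4.1]
ang 18.3 r 0.0786
time: 5.95
position: [0.481, -0.1191, 0.1135]
orientation: [-0.001, 0.985, 0.171, -0.001]
contact_force: [-7.6, 1.0, 4.3]
width: 0.0172
finger_force: 20.0
t 6.0 z 0.257 peak 3.49 F [-7.3  0.2  4.3]
ang 21.2 r 0.0791
```

Lever is at about 0.35 rad and nothing has moved yet. I'll continue in 0.05 rad steps.

```bash
python3 -m jog '[{"tx":-0.6,"ty":4,"tz":0,"twist":0},{"tx":-0.6,"ty":4,"tz":0,"twist":0},{"tx":-0.6,"ty":4,"tz":0,"twist":0},{"tx":-0.6,"ty":4,"tz":0,"twist":0}]'
python3 plat.py
```

```text
time: 6.33
position: [0.4818, -0.1232, 0.1135]
orientation: [-0.001, 0.985, 0.171, -0.001]
contact_force: [-7.3, -0.2, 3.8]
width: 0.0177
finger_force: 20.0
t 6.38 z 0.2555 peak 3.43 F [-6.8 -0.3  3.9]
ang 24.2 r 0.0794
```

```bash
python3 -m jog '[{"tx":-0.4,"ty":4,"tz":0,"twist":0},{"tx":-0.4,"ty":4,"tz":0,"twist":0},{"tx":-0.4,"ty":4,"tz":0,"twist":0},{"tx":-0.4,"ty":4,"tz":0,"twist":0}]'
python3 plat.py
```

```text
time: 6.72
position: [0.4829, -0.1271, 0.1135]
orientation: [-0.0, 0.985, 0.171, -0.001]
contact_force: [-6.5, -0.6, 3.1]
width: 0.0176
finger_force: 20.0
t 6.77 z 0.2525 peak 3.35 F [-6.5 -0.7  2.7]
ang 27.2 r 0.0795
```

Sinking has started. I'll hold here and measure the rate.

```bash
python3 -m jog '[{"tx":0,"ty":0,"tz":0,"twist":0},{"tx":0,"ty":0,"tz":0,"twist":0},{"tx":0,"ty":0,"tz":0,"twist":0},{"tx":0,"ty":0,"tz":0,"twist":0},{"tx":0,"ty":0,"tz":0,"twist":0},{"tx":0,"ty":0,"tz":0,"twist":0}]'
python3 plat.py
```

```text
time: 7.27
position: [0.4829, -0.1271, 0.1135]
orientation: [-0.0, 0.985, 0.171, -0.001]
contact_force: [-6.8, -0.1, 2.6]
width: 0.0176
finger_force: 20.0
t 7.32 z 0.2465 peak 3.31 F [-6.4  0.1  3.9]
ang 27.2 r 0.0795
```

```bash
for i in 1 2 3; do python3 -m jog '[{"tx":0,"ty":0,"tz":0,"twist":0},{"tx":0,"ty":0,"tz":0,"twist":0},{"tx":0,"ty":0,"tz":0,"twist":0},{"tx":0,"ty":0,"tz":0,"twist":0},{"tx":0,"ty":0,"tz":0,"twist":0},{"tx":0,"ty":0,"tz":0,"twist":0},{"tx":0,"ty":0,"tz":0,"twist":0},{"tx":0,"ty":0,"tz":0,"twist":0}]' >/dev/null
python3 plat.py|head -1; done
```

```text
t 8.03 z 0.2395 peak 3.33 F [-6.4 -0.1  3.6]
t 8.75 z 0.233 peak 3.27 F [-6.6 -0.2  2.7]
t 9.47 z 0.2265 peak 3.26 F [-6.4 -0.3  3.7]
```

```bash
for i in 1 2; do python3 -m jog '[{"tx":0,"ty":0,"tz":0,"twist":0},{"tx":0,"ty":0,"tz":0,"twist":0},{"tx":0,"ty":0,"tz":0,"twist":0},{"tx":0,"ty":0,"tz":0,"twist":0},{"tx":0,"ty":0,"tz":0,"twist":0},{"tx":0,"ty":0,"tz":0,"twist":0},{"tx":0,"ty":0,"tz":0,"twist":0},{"tx":0,"ty":0,"tz":0,"twist":0}]' >/dev/null
done
python3 -m jog '[{"tx":0.4,"ty":-4,"tz":0,"twist":0},{"tx":1,"ty":-8,"tz":0,"twist":0},{"tx":1.5,"ty":-10,"tz":0,"twist":0},{"tx":1.5,"ty":-10,"tz":0,"twist":0}]'
python3 plat.py
python3 - <<'E'
from h import *
a=grab('scene','s5.png');b=grab('top','t5.png')
A=cv2.resize(a['color'][150:250,280:460,::-1],None,fx=4.4,fy=4.4,interpolation=cv2.INTER_CUBIC)
cv2.imwrite('pics/sc5.png',A)
E
python3 plat.py
```

```text
time: 11.13
position: [0.4816, -0.1178, 0.1135]
orientation: [0.0, 0.985, 0.17, -0.0]
contact_force: [-4.4, -6.2, 0.5]
width: 0.0179
finger_force: 20.0
t 11.18 z 0.215 peak 3.2 F [-5.4 -5.6 -0.2]
ang 20.4 r 0.0783
t 11.33 z 0.215 peak 3.17 F [-3.5 -3.8  0.3]
ang 20.4 r 0.0782
```

View pics/sc5.png

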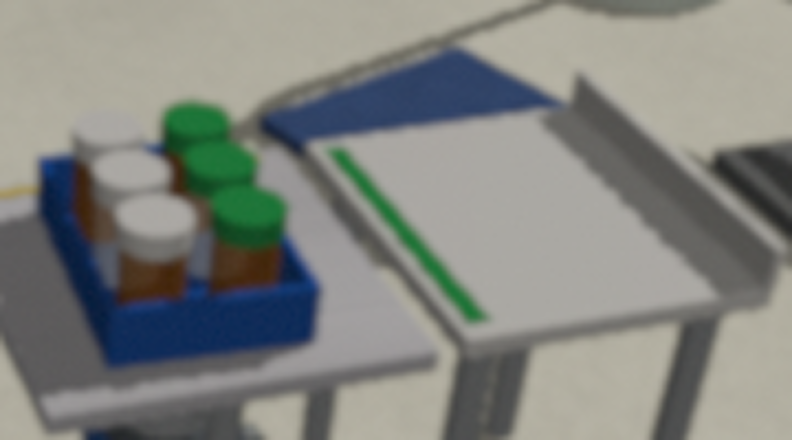

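Flow has stopped with the platform reading 0.215. The crop shows the platform corner at (433,357), the dock corner at (468,345), and the green strip running from (337,150) to (478,318), now fully visible. I'll check the dock height using the strip and the edges.

Run:
```python
from h import *
a=grab('scene');b=grab('top')
def tri(s,t):
    c1,d1=ray(a,*s);c2,d2=ray(b,*t);d1/=np.linalg.norm(d1);d2/=np.linalg.norm(d2)
    k=np.linalg.lstsq(np.stack([d1,-d2],1),c2-c1,rcond=None)[0];p,q=c1+k[0]*d1,c2+k[1]*d2
    return ((p+q)/2).round(4),round(np.linalg.norm(p-q),4)
def strip(i,roi):
    c=i['color'].astype(float);m=np.zeros(c.shape[:2]);x0,x1,y0,y1=roi
    w=np.clip((c[...,1]-c[...,0]-25)/60,0,1);m[y0:y1,x0:x1]=w[y0:y1,x0:x1]
    k,l,st,ce=cv2.connectedComponentsWithStats((m>.3).astype('uint8'));j=1+np.argmax(st[1:,4]);print(st[j])
    y,x=np.nonzero(l==j);P=np.stack([x,y],1).astype(float);mu=P.mean(0);u=np.linalg.svd(P-mu,full_matrices=False)[2][0];u*=np.sign(u[1]);s=(P-mu)@u
    return mu,mu+u*np.percentile(s,99.),mu+u*np.percentile(s,1.)
S=strip(a,(345,400,175,230));T=strip(b,(150,190,120,225))
print(S,T)
print('mid',tri(S[0],T[0]),'near',tri(S[1],T[2]),'far',tri(S[2],T[1]))
gb=cv2.cvtColor(b['color'],cv2.COLOR_RGB2GRAY)
for u in(120,135,150,165,200,215,230,250): print(u,gb[114:134,u].tolist())
for u in(165,200,220,240,260): print(u,gb[200:232,u].tolist())
```

```text
[356 184  33  39 144]
[161 132  18  83 494]
(array([372.51388889, 203.53472222]), array([387.57165887, 221.45094215]), array([356.50391601, 184.4855406 ])) (array([169.56680162, 172.99595142]), array([163.2270047 , 213.20450243]), array([175.95892932, 132.45550573]))
mid (array([0.6626, 0.2503, 0.2017]), np.float64(0.0039)) near (array([0.7378, 0.2342, 0.2087]), np.float64(0.0001)) far (array([0.5856, 0.2614, 0.2048]), np.float64(0.0022))
120 [152, 149, 151, 156, 121, 147, 156, 153, 151, 152, 156, 152, 153, 153, 151, 154, 152, 152, 154, 151]
135 [165, 160, 158, 152, 146, 155, 114, 147, 157, 156, 150, 149, 150, 153, 152, 153, 155, 152, 151, 154]
150 [155, 156, 157, 156, 155, 157, 157, 157, 136, 152, 151, 154, 154, 152, 153, 152, 153, 155, 155, 155]
165 [157, 152, 147, 155, 155, 152, 151, 154, 157, 160, 123, 141, 151, 152, 152, 150, 156, 154, 154, 155]
200 [154, 160, 155, 159, 161, 160, 145, 136, 136, 135, 141, 141, 138, 142, 139, 139, 142, 139, 141, 141]
215 [157, 156, 159, 156, 151, 151, 154, 157, 127, 139, 133, 133, 136, 137, 140, 146, 142, 141, 137, 144]
230 [154, 155, 154, 152, 15
[... 234 characters left out ...]
 144, 159, 159, 153, 156, 128, 145, 158, 156, 151, 153, 157, 152, 148, 150, 152, 153]
200 [136, 135, 135, 139, 139, 138, 141, 139, 143, 138, 145, 139, 141, 135, 136, 143, 91, 102, 79, 88, 97, 90, 85, 116, 147, 157, 160, 159, 150, 156, 151, 160]
220 [48, 56, 16, 131, 146, 135, 138, 140, 139, 142, 142, 145, 139, 145, 143, 135, 138, 137, 153, 95, 87, 92, 92, 93, 93, 81, 117, 157, 156, 154, 150, 145]
240 [23, 33, 30, 37, 50, 55, 19, 130, 146, 141, 139, 143, 147, 141, 138, 144, 143, 141, 137, 140, 145, 137, 91, 84, 93, 91, 97, 85, 71, 158, 162, 156]
260 [89, 84, 85, 87, 84, 81, 80, 85, 74, 133, 147, 141, 140, 141, 140, 149, 143, 144, 144, 143, 140, 140, 141, 143, 132, 102, 89, 91, 88, 88, 86, 60]
```

```bash
cat > cmp.py <<'E'
from h import *
a=grab('scene');b=grab('top')
ga=cv2.GaussianBlur(cv2.cvtColor(a['color'],cv2.COLOR_RGB2GRAY).astype(float),(0,0),.7);gb=cv2.cvtColor(b['color'],cv2.COLOR_RGB2GRAY).astype(float)
def sc(us,f):
    o=[]
    for u in us:
        v=int(round(f(u)));d=-np.gradient(ga[v-4:v+5,u]);k=1+int(np.argmax(d[1:-1]));s=np.clip(d[k-1:k+2],0,None);o.append(v-4+(s*np.arange(k-1,k+2)).sum()/s.sum())
    o=np.array(o);us=np.array(us);p=np.polyfit(us,o,1);r=o-np.polyval(p,us);m=abs(r)<.5;return np.polyfit(us[m],o[m],1)
def td(us,f):
    us=np.array(us);o=np.array([v-3+int(np.argmin(gb[v-3:v+4,u])) for u in us for v in[int(round(f(u)))]])
    m=np.ones(len(us),bool)
    for _ in range(3): p=np.polyfit(us[m],o[m],1);m=abs(o-np.polyval(p,us))<.9
    return p,m.sum()
# platform scene edge predicted from crop (50,405)->(433,352)
import sys
dv=float(sys.argv[1])
sp=sc(range(300,374),lambda u:241.3+dv-(u-291)*.138);sd=sc(range(392,430),lambda u:226.7-(u-392)*.174)
tp,n1=td(range(198,236),lambda u:122+(u-215)*.133);tdk,n2=td(range(112,180),lambda u:122+(u-150)*.14)
print(sp,sd,tp,n1,tdk,n2)
for nm,ps,pt,us in(('plat',sp,tp,(300,340,372)),('dock',sd,tdk,(392,410,430))):
    c2,d0=ray(b,0,pt[1]+.7);_,d1=ray(b,500,pt[0]*500+pt[1]+.7);n=np.cross(d0,d1)
    for u in us:
        c,d=ray(a,u,np.polyval(ps,u));print(nm,(c+d*(n@(c2-c))/(n@d)).round(4))
E
python3 cmp.py 0
```

```text
[-1.73861139e-01  2.95527540e+02] [-1.72560794e-01  2.93826019e+02] [ 0.13196161 93.35961837] 28 [  0.1404234  101.14297721] 59
plat [0.7349 0.0384 0.2151]
plat [0.7472 0.1165 0.215 ]
plat [0.7575 0.1816 0.215 ]
dock [0.7504 0.2362 0.2048]
dock [0.7569 0.2756 0.2049]
dock [0.7642 0.3203 0.2051]
```

```bash
python3 -m jog '[{"tx":-0.6,"ty":5,"tz":0,"twist":0},{"tx":-1.5,"ty":10,"tz":0,"twist":0},{"tx":-1.5,"ty":10,"tz":0,"twist":0},{"tx":-1.5,"ty":10,"tz":0,"twist":0},{"tx":-1.5,"ty":10,"tz":0,"twist":0},{"tx":-1.5,"ty":10,"tz":0,"twist":0},{"tx":-1.5,"ty":10,"tz":0,"twist":0},{"tx":-1.5,"ty":10,"tz":0,"twist":0}]'
python3 -m jog '[{"tx":0,"ty":0,"tz":0,"twist":0},{"tx":0,"ty":0,"tz":0,"twist":0},{"tx":0.4,"ty":-4,"tz":0,"twist":0},{"tx":1,"ty":-8,"tz":0,"twist":0},{"tx":1.5,"ty":-10,"tz":0,"twist":0},{"tx":1.5,"ty":-10,"tz":0,"twist":0}]'
python3 plat.py; python3 plat.py
```

```text
time: 12.2
position: [0.4832, -0.1274, 0.1135]
orientation: [-0.0, 0.985, 0.171, -0.001]
contact_force: [-5.3, -1.3, 1.2]
width: 0.0172
finger_force: 20.0
time: 12.7
position: [0.4819, -0.118, 0.1135]
orientation: [0.0, 0.985, 0.171, -0.0]
contact_force: [-2.6, -5.0, -1.4]
width: 0.0176
finger_force: 20.0
t 12.75 z 0.2085 peak 3.23 F [-3.3 -4.7 -0.6]
ang 20.5 r 0.078
t 12.8 z 0.2085 peak 3.18 F [-3.7 -4.3 -1.2]
ang 20.5 r 0.078
```

```bash
python3 -m jog '[{"tx":-0.6,"ty":5,"tz":0,"twist":0},{"tx":-1.5,"ty":10,"tz":0,"twist":0},{"tx":-1.5,"ty":10,"tz":0,"twist":0},{"tx":-1.5,"ty":10,"tz":0,"twist":0},{"tx":-1.5,"ty":10,"tz":0,"twist":0},{"tx":-1.5,"ty":10,"tz":0,"twist":0},{"tx":-1.1,"ty":6,"tz":0,"twist":0},{"tx":0,"ty":0,"tz":0,"twist":0}]'
python3 -m jog '[{"tx":0,"ty":0,"tz":0,"twist":0},{"tx":0,"ty":0,"tz":0,"twist":0}]'
python3 plat.py; python3 cmp.py 5
```

```text
time: 13.47
position: [0.482, -0.1187, 0.1135]
orientation: [0.001, 0.985, 0.17, -0.0]
contact_force: [-3.1, -10.4, -1.7]
width: 0.0178
finger_force: 20.0
time: 13.63
position: [0.482, -0.1178, 0.1135]
orientation: [0.0, 0.985, 0.17, -0.0]
contact_force: [-2.4, -3.5, -0.3]
width: 0.0179
finger_force: 20.0
t 13.68 z 0.2045 peak 3.16 F [-4.2 -3.7 -0.5]
ang 20.4 r 0.0778
[-1.75084607e-01  3.00146708e+02] [-1.72784504e-01  2.93915947e+02] [ 0.1151373  98.29493366] 27 [  0.14153759 100.98546173] 60
plat [0.7364 0.0381 0.2063]
plat [0.7477 0.1173 0.2051]
plat [0.7572 0.1836 0.2042]
dock [0.7503 0.2363 0.2047]
dock [0.7568 0.2756 0.2049]
dock [0.7643 0.3203 0.2051]
```

Level within about half a millimetre. Now closing, and stopping just short of the pin.

```bash
python3 -m jog '[{"tx":1,"ty":-5,"tz":0,"twist":0},{"tx":2,"ty":-9.5,"tz":0,"twist":0},{"tx":3.7,"ty":-14,"tz":0,"twist":0},{"tx":5.5,"ty":-18,"tz":0,"twist":0},{"tx":6.8,"ty":-21,"tz":0,"twist":0},{"tx":6.8,"ty":-21,"tz":0,"twist":0},{"tx":6.8,"ty":-21,"tz":0,"twist":0},{"tx":6.8,"ty":-21,"tz":0,"twist":0}]'
python3 -m jog '[{"tx":0.4,"ty":-0.9,"tz":0,"twist":0},{"tx":0.8,"ty":-1.8,"tz":0,"twist":0},{"tx":0.8,"ty":-1.8,"tz":0,"twist":0},{"tx":0.8,"ty":-1.8,"tz":0,"twist":0}]'
```

```text
time: 14.45
position: [0.4821, -0.0956, 0.1136]
orientation: [0.0, 0.985, 0.17, 0.001]
contact_force: [1.8, -4.0, -3.5]
width: 0.0174
finger_force: 20.0
time: 14.78
position: [0.4821, -0.0938, 0.1137]
orientation: [0.001, 0.985, 0.171, 0.001]
contact_force: [2.8, -7.1, -4.0]
width: 0.0176
finger_force: 20.0
```

```bash
python3 -m jog '[{"tx":0.3,"ty":-0.6,"tz":0,"twist":0},{"tx":0.3,"ty":-0.6,"tz":0,"twist":0},{"tx":0.3,"ty":-0.6,"tz":0,"twist":0}]'
python3 -m jog '[{"tx":0.3,"ty":-0.6,"tz":0,"twist":0},{"tx":0.3,"ty":-0.6,"tz":0,"twist":0},{"tx":0.3,"ty":-0.6,"tz":0,"twist":0}]'
```

```text
time: 15.03
position: [0.4821, -0.0932, 0.1137]
orientation: [0.001, 0.985, 0.17, 0.0]
contact_force: [1.3, -7.5, -4.0]
width: 0.0174
finger_force: 20.0
time: 15.28
position: [0.4822, -0.0926, 0.1137]
orientation: [0.001, 0.985, 0.17, 0.0]
contact_force: [1.4, -8.3, -3.1]
width: 0.0176
finger_force: 20.0
```

```bash
python3 -m jog '[{"tx":0.2,"ty":-0.6,"tz":0,"twist":0},{"tx":0.2,"ty":-0.6,"tz":0,"twist":0},{"tx":0.2,"ty":-0.6,"tz":0,"twist":0}]'
```

```text
time: 15.53
position: [0.4821, -0.0919, 0.1136]
orientation: [0.001, 0.985, 0.171, 0.0]
contact_force: [-0.0, -7.1, -2.9]
width: 0.0178
finger_force: 20.0
```

```bash
python3 -m jog '[{"tx":0.2,"ty":-0.4,"tz":0,"twist":0},{"tx":0.2,"ty":-0.4,"tz":0,"twist":0},{"tx":0.2,"ty":-0.4,"tz":0,"twist":0}]'
```

```text
time: 15.78
position: [0.4822, -0.0915, 0.1137]
orientation: [0.001, 0.985, 0.171, 0.0]
contact_force: [0.7, -7.4, -3.4]
width: 0.0174
finger_force: 20.0
```

```bash
python3 -m jog '[{"tx":0.2,"ty":-0.6,"tz":0,"twist":0},{"tx":0.2,"ty":-0.6,"tz":0,"twist":0},{"tx":0.2,"ty":-0.6,"tz":0,"twist":0}]'
```

```text
time: 16.03
position: [0.4822, -0.0908, 0.1137]
orientation: [0.001, 0.985, 0.17, 0.0]
contact_force: [1.0, -7.4, -3.8]
width: 0.0175
finger_force: 20.0
```

```bash
python3 -m jog '[{"tx":0.2,"ty":-0.5,"tz":0,"twist":0},{"tx":0.2,"ty":-0.5,"tz":0,"twist":0},{"tx":0.2,"ty":-0.5,"tz":0,"twist":0}]'
```

```text
time: 16.28
position: [0.4823, -0.0903, 0.1137]
orientation: [0.001, 0.985, 0.17, 0.0]
contact_force: [1.3, -7.2, -3.6]
width: 0.0173
finger_force: 20.0
```

```bash
python3 -m jog '[{"tx":0.2,"ty":-0.6,"tz":0,"twist":0},{"tx":0.2,"ty":-0.6,"tz":0,"twist":0},{"tx":0.2,"ty":-0.6,"tz":0,"twist":0}]' | grep -E "pos|cont"
```

```text
position: [0.4823, -0.0898, 0.1137]
contact_force: [0.5, -8.7, -3.9]
```

```bash
python3 -m jog '[{"tx":0.2,"ty":-0.6,"tz":0,"twist":0},{"tx":0.2,"ty":-0.6,"tz":0,"twist":0},{"tx":0.2,"ty":-0.6,"tz":0,"twist":0}]'| grep -E "pos|cont"
```

```text
position: [0.4823, -0.0894, 0.1137]
contact_force: [0.4, -10.4, -5.5]
```

```bash
python3 -m jog '[{"tx":0.1,"ty":-0.4,"tz":0,"twist":0},{"tx":0.1,"ty":-0.4,"tz":0,"twist":0},{"tx":0.1,"ty":-0.4,"tz":0,"twist":0}]'| grep -E "pos|cont"
```

```text
position: [0.4823, -0.0892, 0.1137]
contact_force: [-0.2, -12.0, -4.7]
```

```bash
python3 -m jog '[{"tx":0,"ty":0,"tz":0,"twist":0},{"tx":0,"ty":0,"tz":0,"twist":0},{"tx":0,"ty":0,"tz":0,"twist":0},{"tx":0,"ty":0,"tz":0,"twist":0},{"tx":0,"ty":0,"tz":0,"twist":0},{"tx":0,"ty":0,"tz":0,"twist":0},{"tx":0,"ty":0,"tz":0,"twist":0}]' 0.6
python3 -m jog '[{"tx":0,"ty":0,"tz":-10,"twist":0},{"tx":0,"ty":0,"tz":-35,"twist":0},{"tx":0,"ty":0,"tz":-65,"twist":0},{"tx":0,"ty":0,"tz":-95,"twist":0},{"tx":0,"ty":0,"tz":-115,"twist":0},{"tx":0,"ty":0,"tz":-118,"twist":0},{"tx":0,"ty":0,"tz":-118,"twist":0},{"tx":0,"ty":0,"tz":-118,"twist":0}]'
python3 plat.py
python3 - <<'E'
from h import *
w=grab('wrist');o=cv2.imread('pics/w3.png')
A=np.hstack([o[80:240,160:440],w['color'][80:240,160:440,::-1]]);cv2.imwrite('pics/w6.png',cv2.resize(A,None,fx=1.42,fy=1.42))
for i in(o[:,:,::-1],w['color']):
    c=i.astype(int);m=((c[...,0]>100)&(c[...,1]<70)&(c[...,2]<70)).astype('uint8');m[:130]=0
    y,x=np.nonzero(m);print(x.mean(),y.mean(),len(x))
E
```

```text
time: 17.62
position: [0.4817, -0.0878, 0.1136]
orientation: [0.0, 0.985, 0.171, -0.0]
contact_force: [0.1, -0.2, -0.4]
width: 0.0554
finger_force: 0.0
time: 18.28
position: [0.4813, -0.0878, 0.2308]
orientation: [-0.0, 0.985, 0.171, -0.0]
contact_force: [-0.0, 0.3, -0.6]
width: 0.0569
finger_force: 0.0
t 18.33 z 0.2045 peak 3.16 F [-0.3  0.1 -0.3]
ang -1.8 r 0.078
289.59615384615387 181.53671328671328 1144
293.20558375634516 184.70642978003383 1182
```

View pics/w6.png

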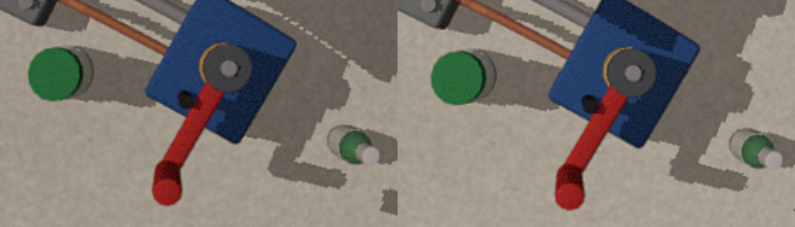

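The before/after crops show the lever back against the black pin (post at (569,195), pivot at (633,73)), and the jar and dropper unmoved.

```bash
python3 -c "
from station import bot
print(bot.finish_job())"
```

```text
the job is handed in; nothing more can be done
None
```

The job is handed in: the platform sank at about 9–11 mm/s and stopped level with the dock to within about 0.5 mm by camera, after two brief shut-offs to measure, and the lever is closed on its stop (about 5 N past friction) and released, with the jar and dropper bottle where they were.

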